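Load the board test fixture and hold the cam lever at full lift

TASK

Load the circuit-board test fixture: first push the shuttle with the board fully home under the frame, and only then swing the cam lever up by its handle until it stands upright, where the cam lifts the pin plate to its highest point. The lever springs back if let go, so finish while still holding the handle there, steady, with the lever upright; leave the other things on the bench where they are.

Things in the scene. Friction and masses are not known exactly. Their poses are not given: they have to be found in the camera images.
- fixture: bench test fixture, fixed: grey base 200 x 150 x 30 mm; origin at the centre of its underside, z up, x from its front (towards the robot, where the shuttle comes out) to its back, y to its left. An open aluminium frame on four posts stands over its middle, 44 mm in front of to 64 mm behind the origin, 150 mm wide, top 86 mm above the bench.
- shuttle_knob (a point): centre of the upright round black knob on the shuttle's front: 18 mm diameter, 70 to 102 mm above the bench (this point at 88 mm), on a thinner stem; the shuttle's flat lip below it is 60 mm above the bench. On the fixture's middle line (y = 0), 145 mm in front of the fixture's origin when fully out, 75 mm when home.
- shuttle (a joint): how far the shuttle (black tray with a green board, sliding along the fixture's +x) has been pushed in, m: 0 fully out, 0.070 home against its stop. Starts 0 to 0.04. Needs about 2.5 N; stays where it is left.
- lever_shaft (a point): point on the cam lever's axis, on the fixture's right side: in the fixture's frame x = -10 mm, y = -105 mm, 50 mm above the bench; the shaft lies along the fixture's y axis and the lever's arm turns about it
- cam_lever (a joint): angle of the steel cam lever, rad: 0 level, pointing to the fixture's front; 1.571 upright (highest lift); 2.3 stop, leaning over to the back. Starts 0.08 to 0.30. Spring and friction resist: about 3 N at the handle at first, 7.5 N upright. Let go, it stays below about 0.3, and falls back to about 0.4 from upright.
- handle: black round handle at the lever's end, 20 mm diameter, 62 mm long, along the fixture's y axis, free to spin on its pin, so a grip need not turn with the lever. Origin at its middle: 110 mm from the lever's axis, 144 mm right (-y) of the fixture's middle line. The 8 mm thick lever arm is beside its left end. 59 to 83 mm above the bench at the start, 160 mm upright.
- pin_plate (a joint): lift of the pin plate under the board, m, driven by the lever's eccentric: 0.010 times the sine of the lever angle, highest 0.010 with the lever upright, less on either side
- reel: bystander: white component reel lying flat, 100 mm diameter, 12 mm high, left of the fixture
- spare_board: bystander: spare green board 80 x 50 mm lying flat, left of the fixture
- screwdriver: bystander: screwdriver 170 mm long lying to the right of the lever
- flux: bystander: small white bottle 36 mm diameter, 70 mm high, standing just behind the lever
- spool: bystander: grey spool 54 mm diameter, 36 mm high, standing at the front left of the fixture
- cutters: bystander: side cutters about 130 mm long lying flat, far to one side
- parts_tray: bystander: grey two-compartment tray 90 x 60 x 22 mm, far to one side

How it is judged:
By the outcome, as a careful person would: the job done as asked, in the order asked, and still so for the second after the job is handed in, while the arm keeps its last pose, push and grip.
It also fails if it takes over 45 s, if anything falls off the work surface, if the arm or the gripper's body presses on something with over 40 N, if the wrist force passes 120 N, or if a joint passes its speed limit or range.

ROBOT

A 6-joint arm with a two-finger parallel gripper is mounted at the origin on the work surface. World frame = base frame: x ahead of the robot, y to its left, z up, the work surface at z = 0. Lengths are in m, angles in rad, forces in N, time in s.
With the tool pointing down it reaches from about 0.375 to 0.9 m from the base axis. Payload 3.1 kg.
Tool frame: the origin (TCP) lies at the very end of the fingers, on their centre line; the grasp point (between the pads) lies 19 mm behind it; x points along the fingers, z is the direction in which the jaws open and shut, and the axes are right-handed (so a half turn about x gives the same grasp; the last joint's range is limited). The gripper opens to 85 mm and grips with 20 to 120 N. Pads are 22 mm wide; open, the fingers measure 114 mm over their backs; the gripper's body (76 mm by 85 mm) begins 54 mm behind the grasp point. The pads swing forward as they close: fully open they stand 13 mm farther back than shut.
Start: joints at [1.141, 0.527, 1.433, -0, 1.181, -0.178], TCP at [0.155, 0.605, 0.231] pointing down, gripper open.
Joint ranges: [-3.08, 3.08], [-0.75, 2.2], [0.22, 2.44], [-1.43, 4.57], [0, 2.65], [-2.85, 2.85]. Speed limits (rad/s): [2.79, 2.79, 3.14, 3.14, 3.14, 3.14].

INTERFACE

Orientations are given as a unit quaternion [x, y, z, w].
In Python, from station import manip, viewer, job gives the robot as it stands.
- The arm moves only by the tool move_arm, never from a script. Its argument "deltas" is one flat list of numbers, 7 for each row, row after row: the finger opening in mm, from 0 to 85.4, then the shift along the tool's x, y, z in mm, then the turn, a rotation vector about the tool's x, y, z in degrees. In form: [jaw, tx, ty, tz, rx, ry, rz, jaw, tx, ty, tz, rx, ry, rz, ...]. A call has 1 to 10 rows; each row shifts and turns the commanded pose from where the row before left it, along the tool's axes as they then stand; what a row does not reach is not made up. A row lasts 1/10 s, in which the tool goes at most 50 mm and 8.59 degrees, less where a joint would pass 70% of its speed; a pose out of reach is approached as far as the arm can. A call is refused whole if a number of a shift passes 50 or a number of a turn 8.59, either way. A call with a gripper value outside its range is refused whole. The fingers move at their own pace and stop on an object; "force" is the grip in N (left out, the last holds). Time passes only in rows, so rows that do not move let the fingers close. It gives the time, the measured TCP pose, the force and the opening at its end, in the units of the state.
- manip.sense(): the state, without advancing time (a new reading comes with each control period).
- viewer.snapshot(name): name is "scene" or "top"; returns a dict with "image" (384x512x3 uint8, red, green, blue), "depth" (384x512 float32, m along the optical axis (not along the pixel's ray), 0 where there is no reading), "fovy" (degrees; the focal length in pixels is half the picture's height over the tangent of half this angle, whatever the lens; pixels are square), "cx", "cy" (the principal point, pixels), "k1" (the pictures are not rectified: a ray, as slopes to the right and down, at radius r is drawn at 1 + k1 r^2 times it, then the intrinsics apply), "R" (3x3) and "t" (3): a world point X has camera coordinates R X + t. Camera axes: x right, y down, z forward; pixel columns grow to the right and rows downward; lengths in m; the calibration is good to about 2 mm. A picture is of the moment at which its call begins.
- job.sign_off(): hands the job in, once; it reports no verdict.
The state is a dict: "t": time; "q": joint angles; "qd": joint speeds; "tau": joint torques, N m; "tcp_pos": TCP position; "tool_rot": TCP orientation; "force": force on the tool from outside, world axes, zero at the start; "ft_torque": the same for the moment, N m; "finger_gap": opening from 0.0 (shut) to 1.0 (fully open).
Only numpy, scipy, OpenCV 4.12 (cv2) and the standard library are available. Lean on these libraries where they do the work, as an engineer would, in place of code of your own. Each camera call takes 0.05 s, during which the arm holds its last target.

## Working session

There is one attempt and no reset: what is moved stays moved. The work goes in short steps, Python scripts to look and compute and a tool call to move; the robot and the scene stay as the last step left them, time stands still between calls to the robot, and variables do not carry over. Pictures are saved under pics/ and viewed, and the job is handed in when it is done.

Besides the shell and the picture viewer there is one more tool, called after "Request:" as a command line: name --argument value ..., lists and objects as JSON in quotes. move_arm: Moves the arm, as the interface text tells. Its arguments: {"type":"object","properties":{"deltas":{"type":"array"},"force":{"type":"number"}},"required":["deltas"]}

```bash
mkdir -p pics; ls
cat > h.py <<'E'
import numpy as np,cv2
from station import manip,viewer,job
def snap(n,out=None):
    s=viewer.snapshot(n)
    if out: cv2.imwrite('pics/'+out,cv2.cvtColor(s['image'],cv2.COLOR_RGB2BGR))
    np.savez('last_%s.npz'%n,**s)
    return s
def load(n): return dict(np.load('last_%s.npz'%n))
def K(s):
    f=192/np.tan(np.radians(float(s['fovy']))/2)
    return f,float(s['cx']),float(s['cy']),float(s['k1'])
def ray(s,u,v):
    f,cx,cy,k1=K(s); a=np.array([(u-cx)/f,(v-cy)/f]); x=a.copy()
    for _ in range(20): x=a/(1+k1*(x@x))
    d=np.array([x[0],x[1],1.]); R=s['R'];return -R.T@s['t'],R.T@d
def onz(s,u,v,z):
    c,d=ray(s,u,v); return c+d*(z-c[2])/d[2]
def dep(s,u,v):
    c,d=ray(s,u,v); return c+d*float(s['depth'][int(round(v)),int(round(u))])
def proj(s,X):
    f,cx,cy,k1=K(s); p=s['R']@np.asarray(X)+s['t']; x=p[:2]/p[2]; x=x*(1+k1*(x@x)); return x*f+[cx,cy]
E
python3 - <<'E'
from h import *
for n in('scene','top'):
    s=snap(n,n+'0.png'); print(n,s['fovy'],s['cx'],s['cy'],s['k1'],(-s['R'].T@s['t']))
st=manip.sense();print(st)
E
```

```text
pics
scene 54.89239026127146 251.26111676425148 193.88617792878517 -0.09431779922113855 [ 1.45120162 -0.11201386  1.02548297]
top 50.246551601336755 253.74141559974564 193.7890394765849 0.017866365352023114 [0.35147474 0.02747848 1.26064069]
{'t': 0.1, 'q': array([ 1.14147254e+00,  5.28397613e-01,  1.43377041e+00, -5.90869974e-06,
        1.18140857e+00, -1.78486426e-01]), 'qd': array([-0.00045272, -0.00310973, -0.00289082,  0.00024258,  0.0003846 ,
       -0.00102827]), 'tau': array([-2.61692512e-04, -4.43302703e+01, -1.78586733e+01, -2.37730283e-04,
        3.88928820e-03,  1.66789283e-05]), 'tcp_pos': array([0.15482677, 0.60485419, 0.23041767]), 'tool_rot': array([-0.43385458,  0.55923778,  0.43320149,  0.55799621]), 'force': array([0.20505639, 0.90043106, 0.13157916]), 'ft_torque': array([-0.02346807, -0.01692718,  0.06628952]), 'finger_gap': 1.0042222825579936}
```

View pics/scene0.png

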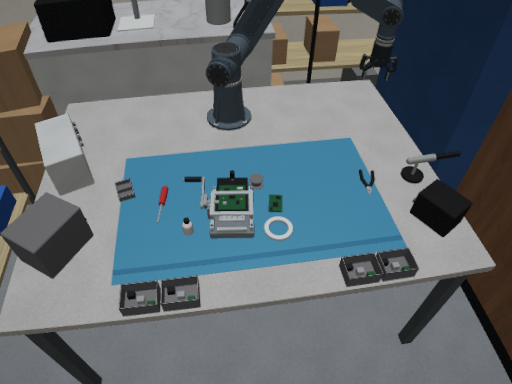

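View pics/top0.png

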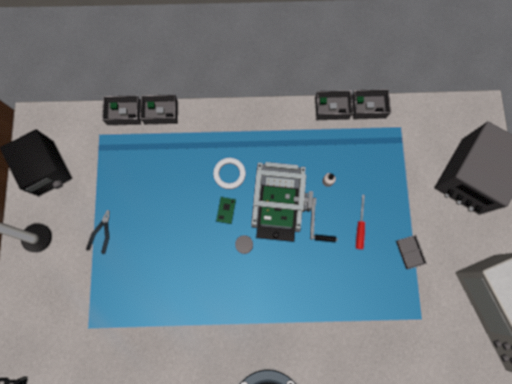

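Run:
```python
from h import *
for n,(a,b,c,d) in {'top':(200,140,350,260),'scene':(170,160,290,250)}.items():
    s=load(n);im=cv2.cvtColor(s['image'],cv2.COLOR_RGB2BGR)[b:d,a:c]
    k=5 if n=='top' else 6
    im=cv2.resize(im,None,fx=k,fy=k,interpolation=cv2.INTER_CUBIC)
    for u in range(a,c,10): cv2.putText(im,str(u),((u-a)*k,10),0,.35,(0,255,255)); cv2.line(im,((u-a)*k,12),((u-a)*k,18),(0,255,255))
    for v in range(b,d,10): cv2.putText(im,str(v),(0,(v-b)*k+4),0,.35,(0,255,255))
    cv2.imwrite(f'pics/{n}0z.png',im)
```

```text
(no output)
```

View pics/top0z.png

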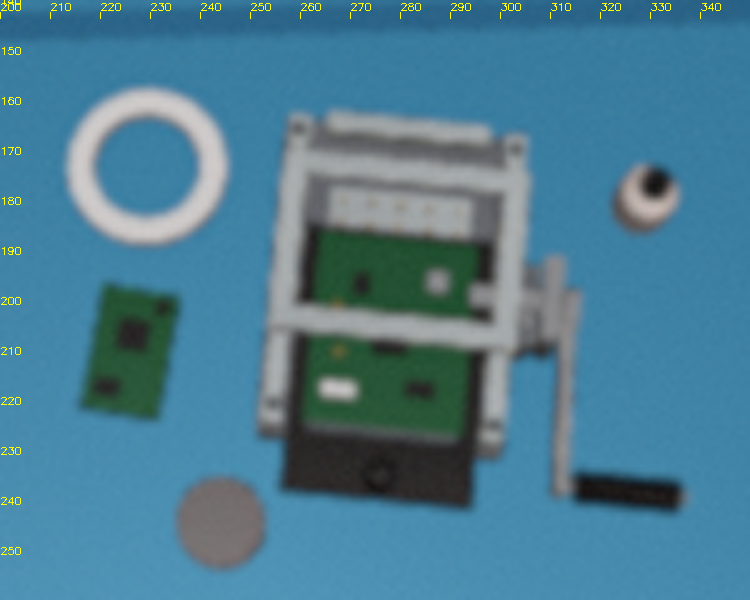

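View pics/scene0z.png

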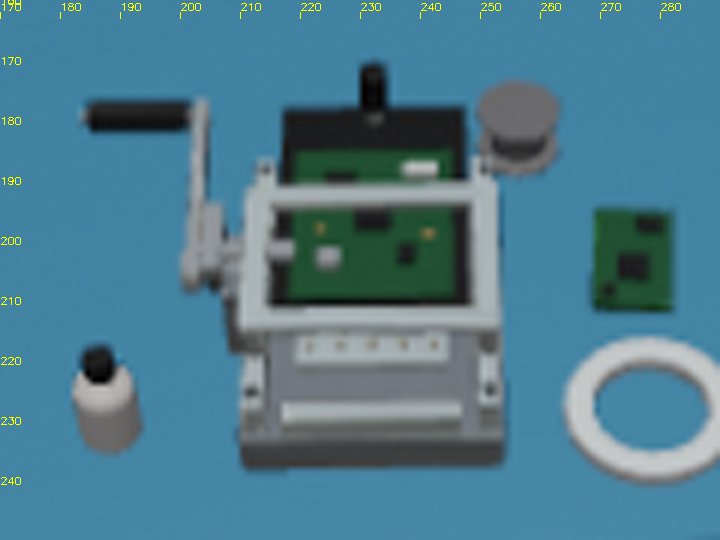

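Run:
```python
from h import *
np.set_printoptions(precision=4,suppress=True)
t=load('top');s=load('scene')
def tri(a,b):
    c1,d1=ray(t,*a);c2,d2=ray(s,*b)
    A=np.c_[d1,-d2];x=np.linalg.lstsq(A,c2-c1,rcond=None)[0]
    p,q=c1+d1*x[0],c2+d2*x[1]
    return (p+q)/2,np.linalg.norm(p-q)
print('frame scene',[onz(s,u,v,.086) for u,v in((211,190.5),(252.5,190.5),(253.5,214.5),(208.5,215))])
print('frame top',[onz(t,u,v,.086) for u,v in((254,206),(301,210),(304.5,174),(257.5,169.5))])
print('knob top',onz(t,275,234,.102),'scene',onz(s,231.3,170.5,.1), onz(s,231.5,180.3,.06))
print('handle ends', tri((314.5,236.5),(201.5,178.5)),tri((336.5,239),(183.5,179)))
print('handle dep',dep(t,320,237.5),dep(t,326,238),dep(t,332,238.7), dep(t,313,225),dep(t,312,210),dep(t,270,237))
print('lip front top',onz(t,256.5,237.5,.06),onz(t,294,241,.06))
print('flux',onz(t,331,176,.07),'spool',onz(t,244,243.5,.036))
# base: bottom back corners
print('base top back corners',[onz(s,u,v,.03) for u,v in((210,232),(254,232))],[onz(s,u,v,0) for u,v in((210.5,237.5),(253.5,237.5))])
```

```text
frame scene [array([ 0.554 , -0.1151,  0.086 ]), array([0.5746, 0.0286, 0.086 ]), array([0.6827, 0.0156, 0.086 ]), array([ 0.6638, -0.1315,  0.086 ])]
frame top [array([0.5652, 0.0228, 0.086 ]), array([ 0.5497, -0.1134,  0.086 ]), array([ 0.6575, -0.1292,  0.086 ]), array([0.675 , 0.0095, 0.086 ])]
knob top [ 0.4801 -0.0344  0.102 ] scene [ 0.478  -0.0347  0.1   ] [ 0.4882 -0.0364  0.06  ]
handle ends (array([ 0.4735, -0.1478,  0.0709]), np.float64(0.0052734029983680895)) (array([ 0.4647, -0.2126,  0.0688]), np.float64(0.003058631215769578))
handle dep [ 0.469  -0.1646  0.0808] [ 0.4672 -0.1819  0.0801] [ 0.4646 -0.1987  0.0815] [ 0.5063 -0.1473  0.076 ] [ 0.5523 -0.1484  0.0656] [ 0.4764 -0.0217  0.0598]
lip front top [0.476  0.0179 0.06  ] [ 0.4628 -0.0915  0.06  ]
flux [ 0.6533 -0.2104  0.07  ] spool [0.4616 0.0554 0.036 ]
base top back corners [array([ 0.6916, -0.1329,  0.03  ]), array([0.7125, 0.0133, 0.03  ])] [array([ 0.6924, -0.1335,  0.    ]), array([0.7131, 0.0119, 0.    ])]
```

```bash
cat >> h.py <<'E'
from scipy.spatial.transform import Rotation as Rn
np.set_printoptions(precision=4,suppress=True)
psi=np.radians(-8.0)
X=np.array([np.cos(psi),np.sin(psi),0]);Y=np.array([-np.sin(psi),np.cos(psi),0]);Z=np.array([0,0,1.])
O=np.array([.604,-.049,0])
def W(x,y,z): return O+x*X+y*Y+z*Z
def F(p): d=np.asarray(p)-O; return np.array([d@X,d@Y,d[2]])
def rt(target=None):
    st=manip.sense();R=Rn.from_quat(st['tool_rot'])
    print('t',st['t'],'tcp',st['tcp_pos'],'fix',F(st['tcp_pos']),'F(fix)',np.array([st['force']@X,st['force']@Y,st['force'][2]]),'gap',st['finger_gap'])
    for sg in(1,-1):
        Rt=np.c_[-Z,np.cross(sg*X,-Z),sg*X]; 
        print('sg',sg,'rotvec deg',np.degrees((R.inv()*Rn.from_matrix(Rt)).as_rotvec()))
        if target is not None: print('  shift after rot mm',1000*Rt.T@(np.asarray(target)-st['tcp_pos']), 'now',1000*R.inv().apply(np.asarray(target)-st['tcp_pos']))
    return st
E
python3 - <<'E'
from h import *
print(F([.479,-.0346,.1]),F([.4672,-.182,.07]),F([.653,-.21,.07]),F([.4616,.0554,0]))
rt(W(-.18,0,.15)); print(W(-.18,0,.15)); print(Rn.from_quat(manip.sense()['tool_rot']).as_matrix())
E
```

```text
[-0.1258 -0.0031  0.1   ] [-0.117  -0.1507  0.07  ] [ 0.0709 -0.1526  0.07  ] [-0.1555  0.0836  0.    ]
t 0.1 tcp [0.1548 0.6049 0.2304] fix [-0.5358  0.585   0.2304] F(fix) [0.0777 0.9202 0.1316] gap 1.0042222825579936
sg 1 rotvec deg [83.6282 -0.1058  0.0655]
  shift after rot mm [  80.4177 -584.9781  355.8008] now [  81.3308 -418.5517 -541.7198]
sg -1 rotvec deg [-96.3718  -0.0675  -0.1091]
  shift after rot mm [  80.4177  584.9781 -355.8008] now [  81.3308 -418.5517 -541.7198]
[ 0.4258 -0.0239  0.15  ]
[[-0.0008 -0.9687  0.2482]
 [-0.0018  0.2482  0.9687]
 [-1.      0.0003 -0.002 ]]
```

Request:
move_arm --deltas '[0,0,-48,0,8.3,0,0,0,0,-48,0,8.3,0,0,0,0,-48,0,8.3,0,0,0,0,-48,0,8.3,0,0,0,0,-48,0,8.3,0,0,0,0,-48,0,8.3,0,0,0,0,-48,0,8.3,0,0,0,0,-48,0,8.3,0,0,0,0,-48,0,8.3,0,0,0,0,-48,0,8.3,0,0]' --force 30

```text
t: 1.1
tcp_pos: [0.4283, 0.2585, 0.231]
tool_rot: [0.048, 0.705, -0.048, 0.706]
force: [1.4, -0.8, -0.8]
finger_gap: -0.0
```

Run:
```python
from h import *
st=rt(W(-.18,-.003,.15));print(st['q'])
```

```text
t 1.1 tcp [0.4283 0.2585 0.231 ] fix [-0.2168  0.2801  0.231 ] F(fix) [ 1.4935 -0.5914 -0.7651] gap -3.613333392110966e-05
sg 1 rotvec deg [0.2725 0.0427 0.    ]
  shift after rot mm [  81.0382 -283.0709   36.7874] now [  81.0653 -283.2424   35.3802]
sg -1 rotvec deg [-179.7275   -0.0001    0.067 ]
  shift after rot mm [ 81.0382 283.0709 -36.7874] now [  81.0653 -283.2424   35.3802]
[ 0.3195  0.3607  1.7407 -0.0004  1.0395  0.4546]
```

Request:
move_arm --deltas '[0,0,-47,6,0,0,0,0,0,-47,6,0,0,0,0,0,-47,6,0,0,0,0,0,-47,6,0,0,0,0,0,-47,6,0,0,0,0,20,-40,3,0,0,0,0,40,0,0,0,0,0,0,20,0,0,0,0,0,0,0,0,0,0,0,0]'

```text
t: 2.0
tcp_pos: [0.4225, -0.0165, 0.1491]
tool_rot: [0.047, 0.708, -0.045, 0.703]
force: [-0.6, 0.2, 1.0]
finger_gap: 0.001
```

Run:
```python
from h import *
st=rt(W(-.18,-.003,.15));print(st['q'])
s=snap('top');im=cv2.cvtColor(s['image'],cv2.COLOR_RGB2BGR)[140:290,200:350]
cv2.imwrite('pics/top1.png',cv2.resize(im,None,fx=4,fy=4,interpolation=cv2.INTER_CUBIC))
s=snap('scene');im=cv2.cvtColor(s['image'],cv2.COLOR_RGB2BGR)[120:250,170:290]
cv2.imwrite('pics/scene1.png',cv2.resize(im,None,fx=4,fy=4,interpolation=cv2.INTER_CUBIC))
print(proj(s,st['tcp_pos']))
```

```text
t 2.0 tcp [ 0.4225 -0.0165  0.1491] fix [-0.1842  0.0069  0.1491] F(fix) [-0.5848  0.1576  0.9803] gap 0.000605835009664171
sg 1 rotvec deg [ 0.5373 -0.401  -0.0699]
  shift after rot mm [-0.9261 -9.9377  4.2168] now [-0.9675 -9.9756  4.1168]
sg -1 rotvec deg [-179.4615    0.1094   -0.628 ]
  shift after rot mm [-0.9261  9.9377 -4.2168] now [-0.9675 -9.9756  4.1168]
[-0.3046  0.409   2.0023  0.      0.7374 -0.1744]
[234.1516 149.8279]
```

View pics/scene1.png

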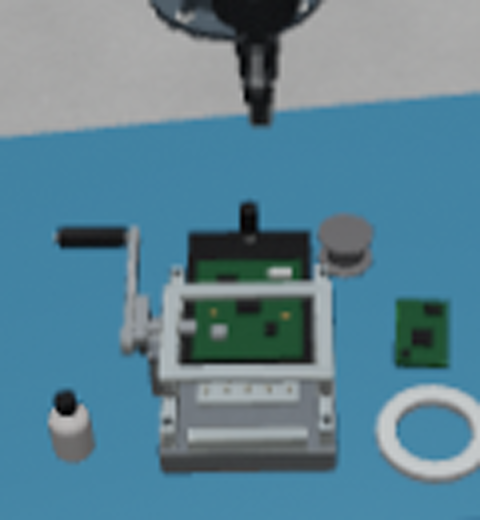

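View pics/top1.png

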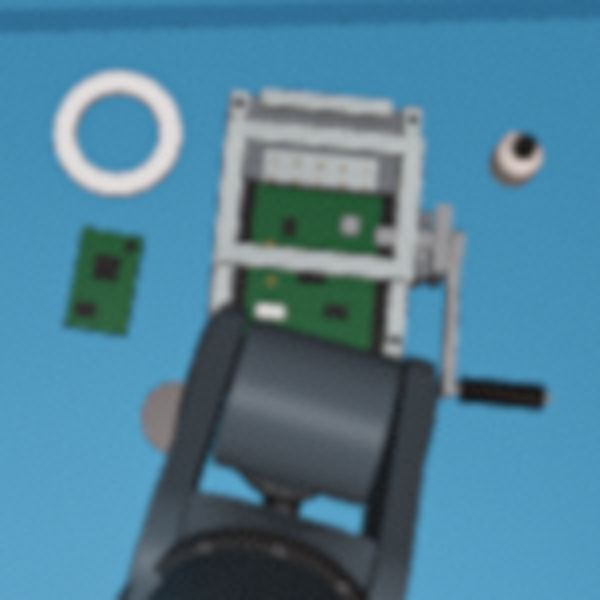

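Request:
move_arm --deltas '[0,10,-10,0,0.5,0,0,0,40,0,0,0,0,0,0,20,0,0,0,0,0,0,0,0,0,0,0,0,0,0,0,12,0,0,0,0,0,0,12,0,0,0,0,0,0,6,0,0,0,0,0,0,6,0,0,0]'

```text
t: 2.9
tcp_pos: [0.46, -0.0315, 0.0823]
tool_rot: [0.048, 0.705, -0.048, 0.706]
force: [-3.3, -0.5, 1.6]
finger_gap: 0.003
```

Run:
```python
from h import *
st=rt();
s=snap('scene');im=cv2.cvtColor(s['image'],cv2.COLOR_RGB2BGR)[140:230,170:290]
cv2.imwrite('pics/scene2.png',cv2.resize(im,None,fx=6,fy=6,interpolation=cv2.INTER_CUBIC))
```

```text
t 2.9 tcp [ 0.46   -0.0315  0.0823] fix [-0.145  -0.0027  0.0823] F(fix) [-3.2446 -0.931   1.5871] gap 0.0027475247391464215
sg 1 rotvec deg [0.1693 0.0358 0.0184]
sg -1 rotvec deg [-179.8307   -0.0289    0.0562]
```

View pics/scene2.png

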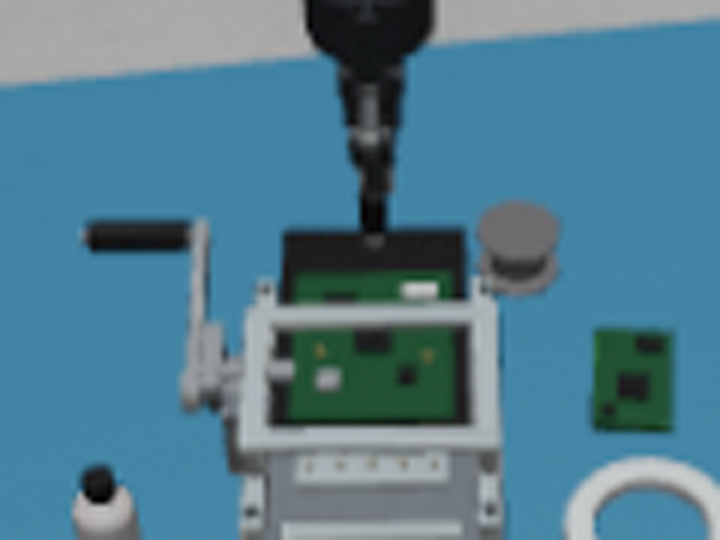

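Request:
move_arm --deltas '[0,0,0,6,0,0,0,0,0,0,6,0,0,0,0,0,0,6,0,0,0,0,0,0,6,0,0,0,0,0,0,6,0,0,0,0,0,0,6,0,0,0,0,0,0,3,0,0,0]'

```text
t: 3.65
tcp_pos: [0.4985, -0.0367, 0.0811]
tool_rot: [0.049, 0.705, -0.048, 0.705]
force: [-2.2, 1.8, 0.7]
finger_gap: -0.001
```

Request:
move_arm --deltas '[0,0,0,2,0,0,0,0,0,0,2,0,0,0,0,0,0,2,0,0,0]'

```text
t: 3.95
tcp_pos: [0.5035, -0.0374, 0.0812]
tool_rot: [0.049, 0.706, -0.048, 0.705]
force: [-2.4, 1.7, 1.0]
finger_gap: 0.005
```

Request:
move_arm --deltas '[0,0,0,1.5,0,0,0,0,0,0,1.5,0,0,0,0,0,0,1,0,0,0]'

```text
t: 4.25
tcp_pos: [0.5068, -0.0379, 0.0812]
tool_rot: [0.049, 0.706, -0.048, 0.705]
force: [-4.7, 1.2, 2.7]
finger_gap: -0.001
```

Request:
move_arm --deltas '[0,0,0,1,0,0,0,0,0,0,1,0,0,0]'

```text
t: 4.45
tcp_pos: [0.5069, -0.0378, 0.0811]
tool_rot: [0.049, 0.708, -0.048, 0.703]
force: [-7.7, 1.8, 4.0]
finger_gap: -0.001
```

Request:
move_arm --deltas '[0,0,0,1,0,0,0,0,0,0,1,0,0,0]'

```text
t: 4.65
tcp_pos: [0.507, -0.0378, 0.0811]
tool_rot: [0.049, 0.709, -0.048, 0.702]
force: [-11.6, 0.1, 7.6]
finger_gap: 0.0
```

Request:
move_arm --deltas '[0,0,0,-15,0,0,0,0,0,0,-25,0,0,0,0,-30,0,-5,0,0,0,0,-40,0,0,0,0,0,85,-10,-40,0,0,0,0,85,0,-40,0,0,0,0,85,0,-30,15,0,0,0,85,0,0,0,0,0,0,85,0,0,0,0,0,0]'

```text
t: 5.55
tcp_pos: [0.4681, -0.1451, 0.1617]
tool_rot: [0.049, 0.704, -0.05, 0.706]
force: [-0.3, 0.4, -0.5]
finger_gap: 0.847
```

Run:
```python
from h import *
st=rt([.4672,-.182,.0515]);
for n,(a,b,c,d) in {'top':(230,140,350,260),'scene':(170,130,290,230)}.items():
    s=snap(n);im=cv2.cvtColor(s['image'],cv2.COLOR_RGB2BGR)[b:d,a:c]
    cv2.imwrite(f'pics/{n}3.png',cv2.resize(im,None,fx=5,fy=5,interpolation=cv2.INTER_CUBIC))
```

```text
t 5.55 tcp [ 0.4681 -0.1451  0.1617] fix [-0.1212 -0.1141  0.1617] F(fix) [-0.3272  0.3593 -0.5184] gap 0.8470000951732259
sg 1 rotvec deg [0.019  0.1793 0.0794]
  shift after rot mm [110.2485 -36.6784   4.2129] now [110.3119 -36.5269   3.8556]
sg -1 rotvec deg [-179.9807   -0.1247    0.2817]
  shift after rot mm [110.2485  36.6784  -4.2129] now [110.3119 -36.5269   3.8556]
```

View pics/scene3.png

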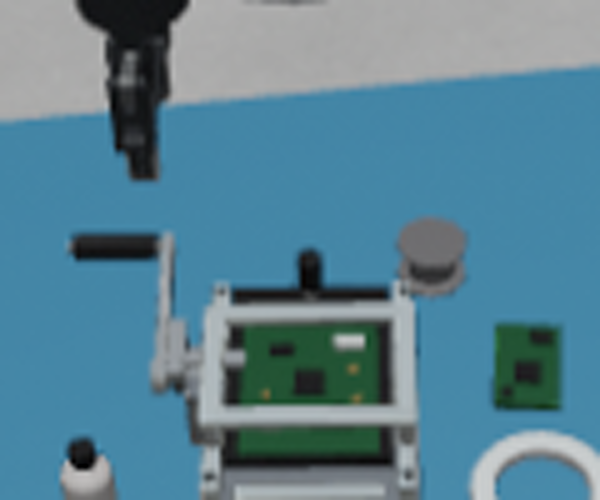

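View pics/top3.png

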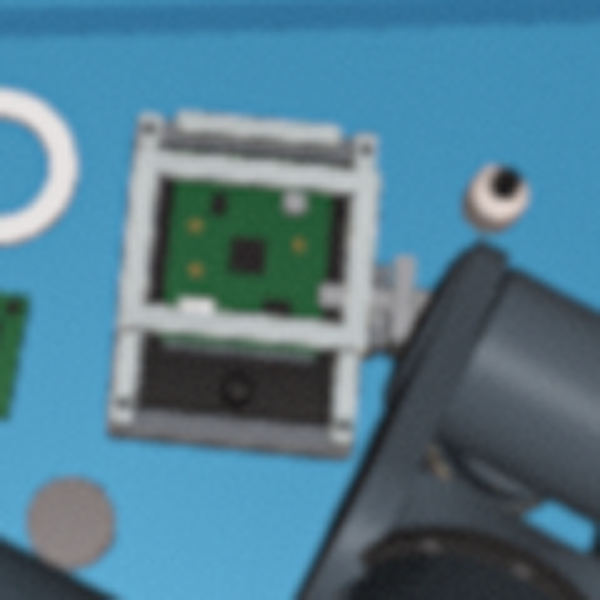

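Request:
move_arm --deltas '[85,0,-37,4,0,0,0,85,40,0,0,0,0,0,85,40,0,0,0,0,0,85,20,0,0,0,0,0,85,10,0,0,0,0,0,85,0,0,0,0,0,0]'

```text
t: 6.25
tcp_pos: [0.4653, -0.1795, 0.0503]
tool_rot: [0.048, 0.706, -0.048, 0.705]
force: [0.6, 0.5, 0.4]
finger_gap: 0.993
```

Run:
```python
from h import *
st=rt([.4672,-.182,.0515]);
t=load('top'); print('knob fix',F(onz(t,277.4,217.6,.102)))
s=snap('scene');im=cv2.cvtColor(s['image'],cv2.COLOR_RGB2BGR)[130:230,170:290]
cv2.imwrite(f'pics/scene4.png',cv2.resize(im,None,fx=6,fy=6,interpolation=cv2.INTER_CUBIC))
```

```text
t 6.25 tcp [ 0.4653 -0.1795  0.0503] fix [-0.1192 -0.1485  0.0503] F(fix) [0.5599 0.6085 0.3986] gap 0.9930525167759993
sg 1 rotvec deg [ 0.2091 -0.1314 -0.0625]
  shift after rot mm [-1.1793 -2.2315  2.2585] now [-1.1869 -2.2385  2.2476]
sg -1 rotvec deg [-179.7908    0.0981   -0.2062]
  shift after rot mm [-1.1793  2.2315 -2.2585] now [-1.1869 -2.2385  2.2476]
knob fix [-0.0773 -0.0048  0.102 ]
```

View pics/scene4.png

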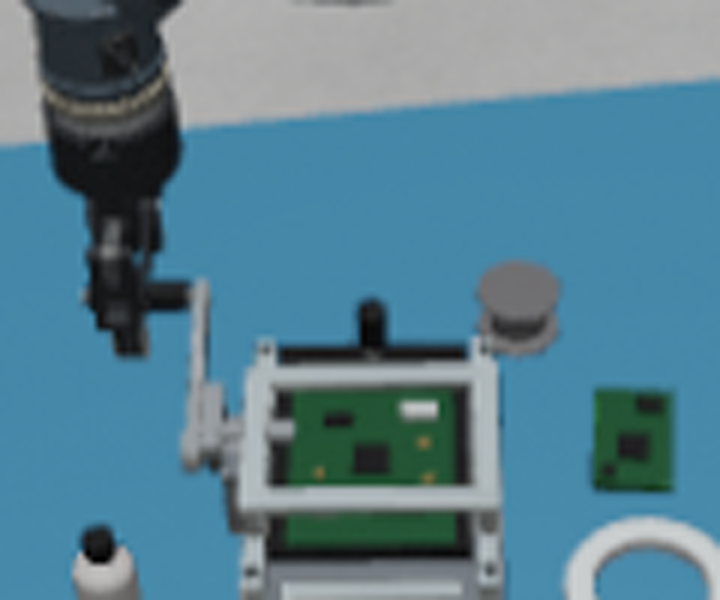

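Request:
move_arm --deltas '[15,0,0,2,0,0,0,15,0,0,0,0,0,0,15,0,0,0,0,0,0,15,0,0,0,0,0,0,15,0,0,0,0,0,0,15,0,0,0,0,0,0]' --force 60

```text
t: 6.9
tcp_pos: [0.4678, -0.1811, 0.0515]
tool_rot: [0.048, 0.705, -0.049, 0.706]
force: [0.1, -0.3, 1.1]
finger_gap: 0.21
```

Run:
```python
from h import *
st=rt()
s=snap('scene');im=cv2.cvtColor(s['image'],cv2.COLOR_RGB2BGR)[130:230,170:290]
cv2.imwrite(f'pics/scene5.png',cv2.resize(im,None,fx=6,fy=6,interpolation=cv2.INTER_CUBIC))
```

```text
t 6.9 tcp [ 0.4678 -0.1811  0.0515] fix [-0.1165 -0.1497  0.0515] F(fix) [ 0.14   -0.2525  1.1053] gap 0.2099591461336409
sg 1 rotvec deg [0.1465 0.0126 0.0144]
sg -1 rotvec deg [-179.8535   -0.0226    0.0198]
```

View pics/scene5.png

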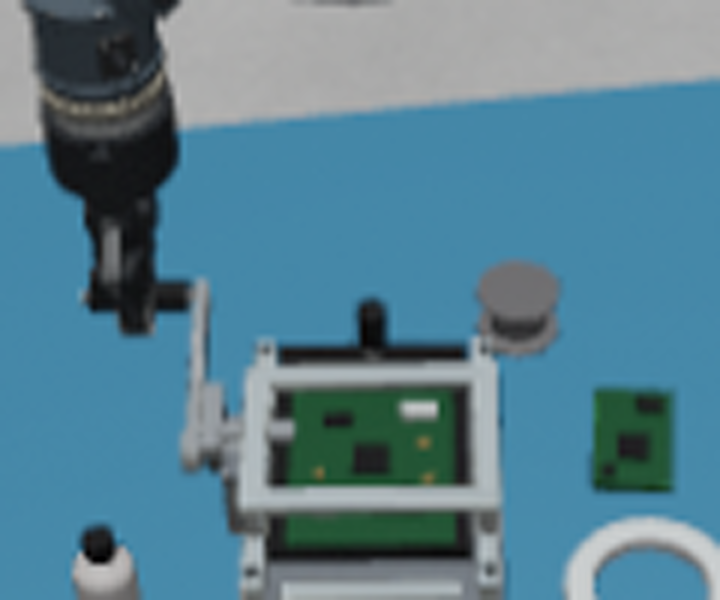

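Request:
move_arm --deltas '[15,-10.7,0,2.6,0,0,0,15,-10.4,0,3.7,0,0,0,15,-9.9,0,4.7,0,0,0,15,-9.4,0,5.7,0,0,0,15,0,0,0,0,0,0]'

```text
t: 7.45
tcp_pos: [0.4845, -0.1832, 0.0928]
tool_rot: [0.048, 0.705, -0.048, 0.705]
force: [-1.3, -0.1, -0.8]
finger_gap: 0.215
```

Run:
```python
from h import *
st=rt()
s=snap('scene');im=cv2.cvtColor(s['image'],cv2.COLOR_RGB2BGR)[130:230,170:290]
cv2.imwrite(f'pics/scene6.png',cv2.resize(im,None,fx=6,fy=6,interpolation=cv2.INTER_CUBIC))
```

```text
t 7.45 tcp [ 0.4845 -0.1832  0.0928] fix [-0.0997 -0.1495  0.0928] F(fix) [-1.2906 -0.2727 -0.7548] gap 0.2150769682487678
sg 1 rotvec deg [0.1638 0.0035 0.0134]
sg -1 rotvec deg [-179.8362   -0.0211    0.0055]
```

View pics/scene6.png

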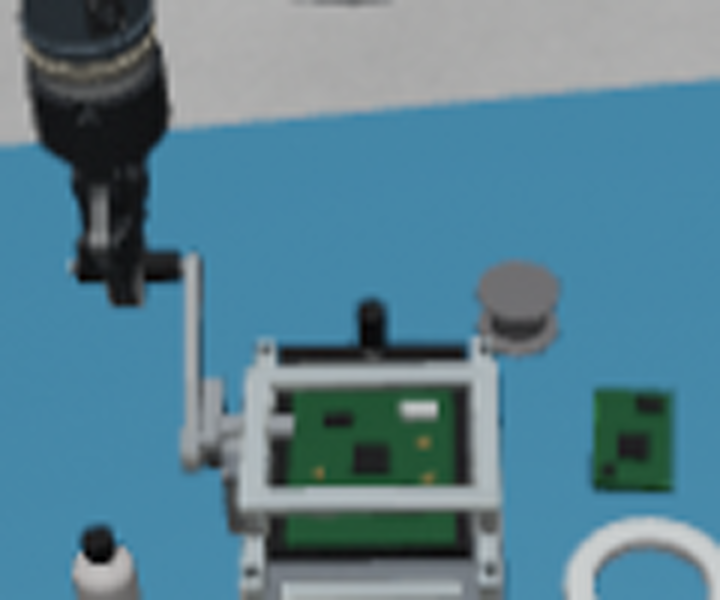

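Request:
move_arm --deltas '[15,-8.8,0,6.6,0,0,0,15,-8.1,0,7.4,0,0,0,15,-7.3,0,8.2,0,0,0,15,-6.5,0,8.9,0,0,0,15,0,0,0,0,0,0]'

```text
t: 8.0
tcp_pos: [0.5146, -0.1871, 0.123]
tool_rot: [0.049, 0.706, -0.048, 0.705]
force: [-5.2, 0.4, 3.0]
finger_gap: 0.21
```

Run:
```python
from h import *
st=rt()
```

```text
t 8.0 tcp [ 0.5146 -0.1871  0.123 ] fix [-0.0693 -0.1492  0.123 ] F(fix) [-5.2362 -0.3675  2.9748] gap 0.20991621989313902
sg 1 rotvec deg [ 0.163  -0.1385 -0.0388]
sg -1 rotvec deg [-179.8369    0.0609   -0.2174]
```

Request:
move_arm --deltas '[15,-5.6,0,9.5,0,0,0,15,-4.6,0,10,0,0,0,15,-3.6,0,10.4,0,0,0,15,0,0,0,0,0,0]'

```text
t: 8.4
tcp_pos: [0.5442, -0.1909, 0.1369]
tool_rot: [0.049, 0.706, -0.048, 0.705]
force: [-4.7, 1.9, 5.5]
finger_gap: 0.213
```

Run:
```python
from h import *
st=rt()
from scipy.optimize import least_squares
p=np.array([(-.1165,.0515),(-.0997,.0928),(-.0693,.123),F(st['tcp_pos'])[[0,2]]])
for fixr in(1,0):
    f=lambda c:np.hypot(p[:,0]-c[0],p[:,1]-c[1])-(.11 if fixr else c[2])
    r=least_squares(f,[-.01,.031,.11]);print(r.x,r.fun*1000, np.arctan2(p[:,1]-r.x[1],-(p[:,0]-r.x[0])))
```

```text
t 8.4 tcp [ 0.5442 -0.1909  0.1369] fix [-0.0395 -0.1488  0.1369] F(fix) [-4.9376  1.2588  5.4871] gap 0.21300999572161367
sg 1 rotvec deg [ 0.1544 -0.1438 -0.0612]
sg -1 rotvec deg [-179.8454    0.0961   -0.2257]
[-0.0084  0.0314  0.11  ] [-0.0272  0.038   0.0001 -0.017 ] [0.1837 0.5918 0.9838 1.284 ]
[-0.0086  0.0316  0.1097] [-0.0045  0.0138 -0.0163  0.007 ] [0.1821 0.5914 0.9846 1.2856]
```

Request:
move_arm --deltas '[15,-2.6,0,10.5,0,0,0,15,-1.4,0,10.5,0,0,0,15,-0.5,0,9,0,0,0,15,0,0,0,0,0,0,15,0,0,0,0,0,0]'

```text
t: 8.9
tcp_pos: [0.5741, -0.1948, 0.1414]
tool_rot: [0.049, 0.706, -0.048, 0.705]
force: [-3.7, 2.6, 5.4]
finger_gap: 0.211
```

Run:
```python
from h import *
st=rt()
from scipy.optimize import least_squares
p=np.array([(-.1165,.0515),(-.0997,.0928),(-.0693,.123),(-.0395,.1369),F(st['tcp_pos'])[[0,2]]])
for fixr in(1,0):
    f=lambda c:np.hypot(p[:,0]-c[0],p[:,1]-c[1])-(.11 if fixr else c[2])
    r=least_squares(f,[-.01,.031,.11]);print(r.x,r.fun*1000, np.arctan2(p[:,1]-r.x[1],-(p[:,0]-r.x[0])))
for n,(a,b,c,d) in {'top':(230,140,350,260),'scene':(170,130,290,230)}.items():
    s=snap(n);im=cv2.cvtColor(s['image'],cv2.COLOR_RGB2BGR)[b:d,a:c]
    cv2.imwrite(f'pics/{n}7.png',cv2.resize(im,None,fx=5,fy=5,interpolation=cv2.INTER_CUBIC))
```

```text
t 8.9 tcp [ 0.5741 -0.1948  0.1414] fix [-0.0093 -0.1485  0.1414] F(fix) [-4.0003  2.1077  5.4172] gap 0.21100243159443455
sg 1 rotvec deg [ 0.1381 -0.0614 -0.0744]
sg -1 rotvec deg [-179.8618    0.1168   -0.0963]
[-0.0084  0.0314  0.11  ] [-0.0205  0.0378 -0.0066 -0.0272  0.0143] [0.1836 0.5917 0.9837 1.2838 1.5623]
[-0.0084  0.0315  0.11  ] [-0.0151  0.0348 -0.0111 -0.0283  0.0197] [0.1833 0.5916 0.9837 1.2839 1.5626]
```

View pics/scene7.png

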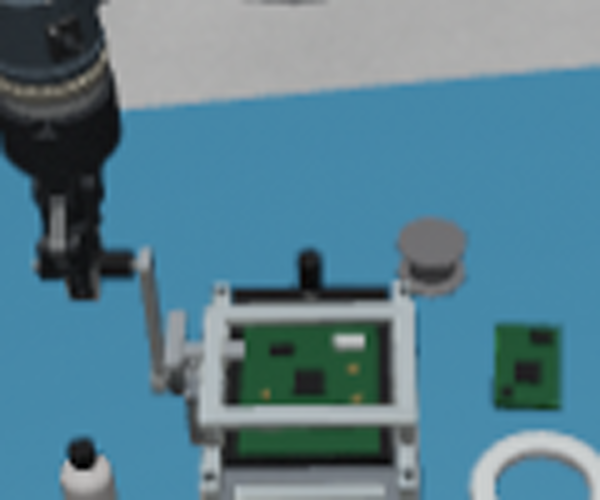

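View pics/top7.png

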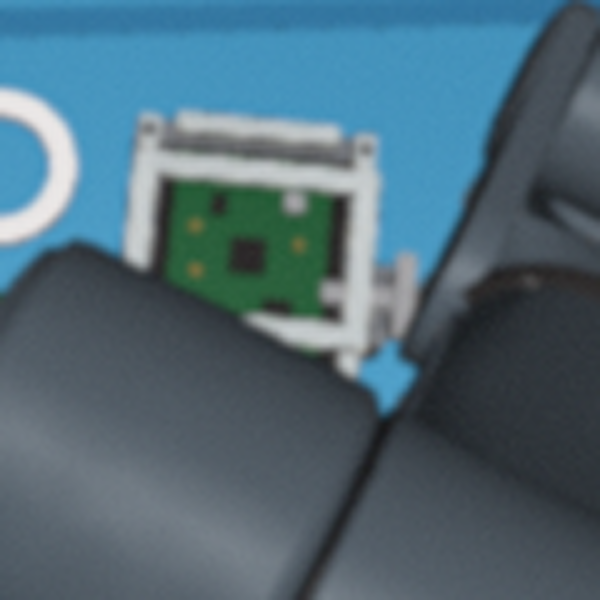

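Request:
move_arm --deltas '[15,0,0,1,0,0,0,15,0,0,0,0,0,0,15,0,0,0,0,0,0,15,0,0,0,0,0,0]'

```text
t: 9.4
tcp_pos: [0.5741, -0.1948, 0.1414]
tool_rot: [0.049, 0.706, -0.048, 0.704]
force: [-6.4, 1.6, 6.3]
finger_gap: 0.209
```

Run:
```python
from h import *
st=rt();p=F(st['tcp_pos']);print(np.arctan2(p[2]-.0314,-(p[0]+.0084)), st['qd'])
s=snap('scene')
for th in(1.4,1.571,1.7):
    print(th,[proj(s,W(-.0084-.11*np.cos(th),y,.05+.11*np.sin(th))) for y in(-.110,-.144)],proj(s,W(-.0084,-.11,.05)))
im=cv2.cvtColor(s['image'],cv2.COLOR_RGB2BGR)[170:220,170:230]
cv2.imwrite('pics/scene8.png',cv2.resize(im,None,fx=12,fy=12,interpolation=cv2.INTER_CUBIC))
```

```text
t 9.4 tcp [ 0.5741 -0.1948  0.1414] fix [-0.0093 -0.1485  0.1414] F(fix) [-6.5457  0.7205  6.343 ] gap 0.20906958083384075
sg 1 rotvec deg [ 0.142  -0.1693 -0.0803]
sg -1 rotvec deg [-179.8577    0.1261   -0.2658]
1.5626156751591371 [-0.0022  0.0005 -0.0013  0.0013  0.0009 -0.0006]
1.4 [array([197.8676, 178.4779]), array([187.6977, 178.5059])] [200.462  204.1659]
1.571 [array([197.3046, 182.1371]), array([187.019 , 182.1635])] [200.462  204.1659]
1.7 [array([196.9369, 185.4135]), array([186.5754, 185.4383])] [200.462  204.1659]
```

View pics/scene8.png

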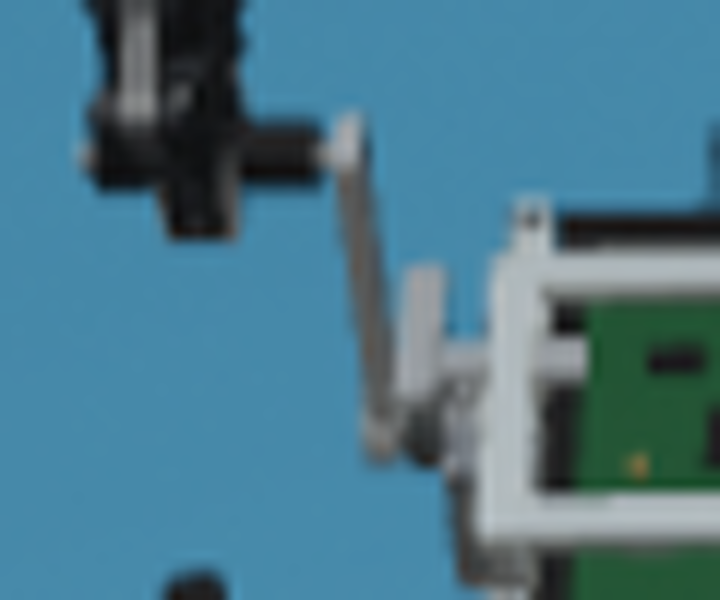

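Request:
move_arm --deltas '[15,0,0,1,0,0,0,15,0,0,0,0,0,0,15,0,0,0,0,0,0,15,0,0,0,0,0,0]'

```text
t: 9.85
tcp_pos: [0.5747, -0.1948, 0.1414]
tool_rot: [0.049, 0.707, -0.048, 0.704]
force: [-6.4, 1.6, 7.7]
finger_gap: 0.213
```

Run:
```python
from h import *
st=rt();p=F(st['tcp_pos']);print(np.arctan2(p[2]-.0314,-(p[0]+.0084)), st['qd'])
t=snap('top','top9.png');s=snap('scene','scene9.png')
```

```text
t 9.85 tcp [ 0.5747 -0.1948  0.1414] fix [-0.0087 -0.1485  0.1414] F(fix) [-6.5652  0.6918  7.6958] gap 0.21307351212818496
sg 1 rotvec deg [ 0.1521 -0.2254 -0.0836]
sg -1 rotvec deg [-179.8475    0.1311   -0.3538]
1.5678108721651882 [ 0.0005  0.0001 -0.0008  0.0008  0.0002 -0.0012]
```

View pics/scene9.png

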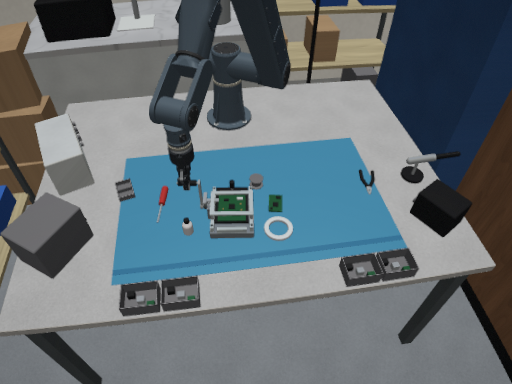

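The scene picture shows the lever upright and gripped (handle near 188,182) and the board under the frame. The bystanders are where they started.

```bash
python3 -c "
from h import *
print(job.sign_off())"
```

```text
the job is handed in; nothing more can be done
None
```

The fixture is loaded: the shuttle is home, and I signed off with the gripper still holding the lever upright.

- **Shuttle:** I pushed the knob with closed fingers until it hit the stop. It stopped moving while the push force rose to about 12 N. The top picture then put the knob 77 mm in front of the fixture's origin. The spec for home is 75 mm, and the 2 mm difference is within my calibration error.
- **Lever:** I then gripped the handle with 60 N and swung it along its arc. A circle fitted to the measured tool positions matched the 110 mm radius to within 0.04 mm. It put the final lever angle at about 1.568 rad, against 1.571 for upright.
- **Disagreement on the angle:** In the last close-up, taken just before a final 1 mm nudge, the handle sat 0.6 px lower in the image than predicted for upright. That is about 0.03 rad past upright, within calibration error.
- **At hand-in:** The arm was steady, with about 10 N at the wrist, at t ≈ 10 s. In the last scene picture the other things looked undisturbed; I did not measure them.

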